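# Stow the shutter knob and snap the lid on its tub

### The job

Stow the chrome shutter knob in the tub with the two spring clips, then take that tub's lid from the sloping stand, lay it on the tub and press it down until it is fully home and both clips have snapped in over its edge. Leave the other things on the shelf where they are.

Things in the scene. Friction and masses are not known exactly. Their poses are not given: they have to be found in the camera images.
- knob: Chrome shutter knob, loose, about 0.2 kg, standing on its round head, plain shank upright: head 60 mm diameter and 22 mm high, a cone to 26 mm height, then a cylindrical shank 26 mm in diameter up to 70 mm height, to be gripped from above. Origin at the centre of the head's underside, z up along the shank. It may stand or lie in the tub.
- tub: Open grey plastic tub screwed to the shelf, upright; place and yaw change. Outer size 110 mm along its x, 150 mm along its y, 95 mm high; wall and floor 4 mm, mouth 102 by 142 mm. Origin at the centre of its underside, z up. A steel spring clip stands at the middle of each short end (+y and -y). Only this tub has clips and only it fits the lid. Lid home: lid origin at (0, 0, 95 mm) in this frame.
- tub_rim (a point): Centre of the tub's mouth at rim height, 95 mm above the tub's origin; axes as the tub's. The lid laid on without pressing stays on the clips' ramps, 8 to 17 mm above home; pressing straight down on its middle with 10 to 15 N (for instance by the held rib) spreads both clips and takes it home with a snap.
- nose_left (a point): Inner tip of the +y clip's nose, at y = 71 mm in the tub. The clip is 40 mm wide, its top 124 mm above the shelf (29 mm above the rim) and 80 mm from the tub's middle; from there a ramp comes in and down to this nose. The nose's flat underside is 102 mm above the shelf, 1 mm above the plate of a lid that is home.
- nose_right (a point): The same for the -y clip, at y = -71 mm in the tub.
- lid: White plastic lid of the clip tub, loose, about 0.08 kg. Plate 110 mm along its x, 150 mm along its y, 6 mm thick; origin at the centre of the plate's UNDERSIDE, z out of its top. Below, a thin tapered skirt reaches to z = -24 mm: outside 99 by 139 mm at the plate, 92 by 132 mm at its lower edge. It may go on either way round (half turn). It starts on the sloping stand.
- lid_grip (a point): Grip point on the lid, 30 mm above its origin along its z, in the rib on top of the plate: rib 14 mm thick (along x), 80 mm long (along y), from z = 6 to 40 mm, in the lid's middle. Axes as the lid's. On the stand its z leans 35 degrees from vertical towards the stand's low front edge (the robot's side), and the rib runs level across the slope.
- stand: Plywood sloping stand fixed to the shelf, place and yaw change. Its bed, 130 by 130 mm, slopes at 35 degrees: low edge at its -x side (towards the robot), high edge at +x, about 100 mm high. A lip along the low edge, 36 mm high from the bed, keeps the lid from sliding and ends about 6 mm above the lid's plate. Origin at the shelf under the middle of the bed, z up.
- clip_left (a joint): Spring clip at the tub's +y end: 0 (m) at rest, grows as the clip is pushed outward, up to 0.009. About 1.4 N at rest rising 0.7 N per mm. Springs back to 0 when the lid has passed below its nose.
- clip_right (a joint): The same for the clip at the tub's -y end.
- clamp: Bystander: black iron pipe clamp, a hook of about 90 mm with a bolt, lying flat, 24 mm high, about 120 mm long over the bolt. Origin in the middle of the hook's curve on its underside; the bolt points to its -y.
- big_tub: Bystander: larger, lower open grey tub without clips, 140 by 190 mm and 70 mm high, loose. Origin at the centre of its underside.
- gel_frame: Bystander: square aluminium gel frame, 159 mm, 4 mm thick, lying flat at the far side. Origin at its centre on the underside.
- glass_filter: Bystander: violet glass filter, 120 mm square, 5 mm thick, lying flat at the far side. Origin at its centre on the underside.
- tape_roll: Bystander: black roll, 100 mm diameter, 48 mm high, lying flat at the far side. Origin at the centre of its underside.
Things that resemble listed ones, but are neither listed nor needed, are in the scene too. Of the things shaped like the lid, the white one is meant.

How it is judged:
On the way, in this order (a step that is already met when the one before it is completed fails the run):
1. the knob lies or stands in the clip tub, let go (x of knob in the frame of tub between -0.055 and 0.055 m and y of knob in the frame of tub between -0.075 and 0.075 m and z of knob in the frame of tub between -0.005 and 0.06 m and contact force between the fingers and knob below 0.05 N and linear speed of knob below 0.05 m/s), for 0.2 s.
2. the lid is home on the tub, level, with both clips sprung back over its edge (x of knob in the frame of tub between -0.055 and 0.055 m and y of knob in the frame of tub between -0.075 and 0.075 m and z of knob in the frame of tub between -0.005 and 0.06 m and x of lid in the frame of tub between -0.005 and 0.005 m and y of lid in the frame of tub between -0.005 and 0.005 m and z of lid in the frame of tub between 0.0925 and 0.0975 m and angle between the z axis of lid and the z axis of tub, either way round below 0.04 rad and angle between the y axis of lid and the y axis of tub, either way round below 0.1 rad and angle between lid's own z axis and vertical below 0.1 rad and value of joint each of clip_left, clip_right below 0.0015 m), for 0.2 s.
At the end, for the whole second after the job is handed in: The knob is inside the clip tub; the lid is on the tub, level within about 2 degrees and centred within 5 mm, its plate down on the rim (within 2.5 mm), and both clips have sprung back over its edge (each within 1.5 mm of rest). Lid and knob are still and let go (all of step 2 and linear speed of lid below 0.02 m/s and linear speed of knob below 0.05 m/s); the robot touches nothing.
It fails at once if the pipe clamp is moved more than 25 mm (distance of clamp from where it was at the start of the episode above 0.025 m).
It fails at once if the large tub is moved more than 25 mm (distance of big_tub from where it was at the start of the episode above 0.025 m).
It fails at once if the gel frame is moved more than 25 mm (distance of gel_frame from where it was at the start of the episode above 0.025 m).
It fails at once if the glass filter is moved more than 25 mm (distance of glass_filter from where it was at the start of the episode above 0.025 m).
It fails at once if the tape roll is moved more than 25 mm (distance of tape_roll from where it was at the start of the episode above 0.025 m).
It also fails if it takes over 64 s, if anything falls off the work surface, if the arm or the gripper's body presses on something with over 40 N, if the wrist force passes 120 N, or if a joint passes its speed limit or range.

### The arm

A 6-joint arm with a two-finger parallel gripper is mounted at the origin on the work surface. World frame = base frame: x ahead of the robot, y to its left, z up, the work surface at z = 0. Lengths are in m, angles in rad, forces in N, time in s.
With the tool pointing down it reaches from about 0.3 to 0.875 m from the base axis. Payload 6.4 kg.
Tool frame: the origin (TCP) lies on the centre line of the jaws, within the pads' length; the fingertips stand 25 mm ahead of it and the grasp point (between the pads) lies 6 mm ahead of it (ctrl.tip_reach is the distance from the TCP to the fingertips, in m); z points along the fingers, y is the line along which they close (so a half turn about z gives the same grasp; the last joint's range is limited). The gripper opens to 85 mm and grips with 20 to 120 N. Pads are 22 mm wide; open, the fingers measure 114 mm over their backs; the gripper's body (76 mm by 85 mm) begins 54 mm behind the grasp point. The pads swing forward as they close: fully open they stand 13 mm farther back than shut.
Start: joints at [0.934, 0.181, 1.607, -0, 1.354, -0.206], TCP at [0.24, 0.522, 0.256] pointing down, gripper open.
Joint ranges: [-2.99, 2.99], [-0.89, 2.07], [0.3, 2.58], [-1.14, 4.28], [0, 2.63], [-3.12, 3.12]. Speed limits (rad/s): [2.57, 2.57, 3.01, 3.14, 3.14, 3.14].

### API

Orientations are given as a unit quaternion [w, x, y, z].
In Python, from bench import ctrl gives the robot as it stands.
- The arm moves only by the tool servo_tool, never from a script. Its argument "motion" is a list that holds one entry, the list of rows, each a list of 5 numbers: the shift along the tool's x, y, z in cm, then the turn about the tool's z in degrees, then the closure, from -1 (fully open) to 1 (shut). In form: [[[dx, dy, dz, twist, claw], ...]]. A call has 1 to 5 rows; each row is the pose to reach, as a shift and turn from the pose commanded when the call began, along the tool's axes at that moment; what a row does not reach only later rows make up. A row lasts 1/10 s, in which the tool goes at most 50 mm and 8.59 degrees, less where a joint would pass 70% of its speed; a pose out of reach is approached as far as the arm can. A call with a gripper value outside its range is refused whole. The fingers move at their own pace and stop on an object; the grip force is fixed at half the most. Time passes only in rows, so rows that repeat a pose let the fingers close. It gives the time, the measured TCP pose, the force, the opening and the grip force at its end, in the units of the state.
- ctrl.get_obs(): the state, without advancing time (a new reading comes with each control period).
- ctrl.camera(name): name is "scene" or "top" or "wrist"; returns a dict with "pixels" (420x560x3 uint8, red, green, blue), "depth" (420x560 float32, m along the optical axis (not along the pixel's ray), 0 where there is no reading), "fx", "fy", "cx", "cy" (pixels), "R" (3x3) and "t" (3): a world point X has camera coordinates R X + t; the wrist camera has in their place "hand_eye" (4x4, takes a point from camera to tool coordinates, whose origin is the TCP and whose axes are the flange's). Camera axes: x right, y down, z forward; pixel columns grow to the right and rows downward; lengths in m; the calibration is good to about 2 mm. A picture is of the moment at which its call begins: read the wrist's pose just before it.
- ctrl.hand_in(): hands the job in; it is judged then, once.
The state is a dict: "time_s": time; "q": joint angles; "dq": joint speeds; "joint_efforts": joint torques, N m; "eef_pos": TCP position; "eef_rot": TCP orientation; "wrist_force": force on the tool from outside, world axes, zero at the start; "torque": the same for the moment, N m; "opening": opening from 0.0 (shut) to 1.0 (fully open); "grasp_force": force on a finger pad.
Only numpy, scipy, OpenCV 4.12 (cv2) and the standard library are available. Lean on these libraries where they do the work, as an engineer would, in place of code of your own. Each camera call takes 0.05 s, during which the arm holds its last target. There are 200 camera calls.

## Working session

There is one attempt and no reset: what is moved stays moved. The work goes in short steps, Python scripts to look and compute and a tool call to move; the robot and the scene stay as the last step left them, time stands still between calls to the robot, and variables do not carry over. Pictures are saved under pics/ and viewed, at most 10 in all, crops included, and the job is handed in when it is done.

Besides the shell and the picture viewer there is one more tool, called after "Emit:" as name(argument=value, ...) on one line, values as JSON. servo_tool: Moves the arm, as the interface text tells. Its arguments: {"type":"object","properties":{"motion":{"type":"array"}},"required":["motion"]}

```bash
mkdir -p pics
cat > h.py <<'E'
import numpy as np, cv2, pickle
from bench import ctrl
from scipy.spatial.transform import Rotation as Ro
def rot(q): return Ro.from_quat([q[1],q[2],q[3],q[0]]).as_matrix()
def shot(name,f):
    o=ctrl.get_obs(); c=ctrl.camera(name)
    if 'hand_eye' in c:
        T=np.eye(4);T[:3,:3]=rot(o['eef_rot']);T[:3,3]=o['eef_pos']
        M=np.linalg.inv(T@np.array(c['hand_eye'])); c['R']=M[:3,:3];c['t']=M[:3,3]
    c['R']=np.array(c['R']);c['t']=np.array(c['t'])
    pickle.dump(dict(c),open(f'pics/{f}.pkl','wb'))
    cv2.imwrite(f'pics/{f}.png',c['pixels'][:,:,::-1]); return c
def load(f): return pickle.load(open(f'pics/{f}.pkl','rb'))
def cloud(c):
    d=c['depth']; v,u=np.indices(d.shape)
    P=np.stack([(u-c['cx'])/c['fx']*d,(v-c['cy'])/c['fy']*d,d],-1)
    W=(P-c['t'])@c['R']; W[d==0]=np.nan; return W
def ray(c,u,v,z):
    o=-c['R'].T@c['t']; r=c['R'].T@np.array([(u-c['cx'])/c['fx'],(v-c['cy'])/c['fy'],1]); return o+r*(z-o[2])/r[2]
E
python3 - <<'E'
from h import *
for n in('scene','top','wrist'):
    c=shot(n,n+'0'); print(n,c['fx'],-c['R'].T@c['t'],(c['depth']>0).mean())
o=ctrl.get_obs();print(o['eef_pos'],o['eef_rot'],rot(o['eef_rot']).round(3),o['opening'],ctrl.tip_reach,o['time_s'])
E
```

```text
scene 394.4280778422968 [ 1.09209504 -0.68340635  0.78954775] 0.9960416666666667
top 440.9184932047668 [ 0.46232796 -0.10710104  1.44627084] 0.9960501700680272
wrist 325.28992391666156 [0.18111157 0.54902458 0.37301952] 0.9961267006802721
[0.23987008 0.52212944 0.25556946] [-2.71075039e-04  2.13727574e-01  9.76893049e-01 -6.49697798e-04] [[-0.909  0.418 -0.001]
 [ 0.418  0.909 -0.001]
 [ 0.    -0.001 -1.   ]] 1.0013554608939839 0.025 0.15
```

View pics/top0.png

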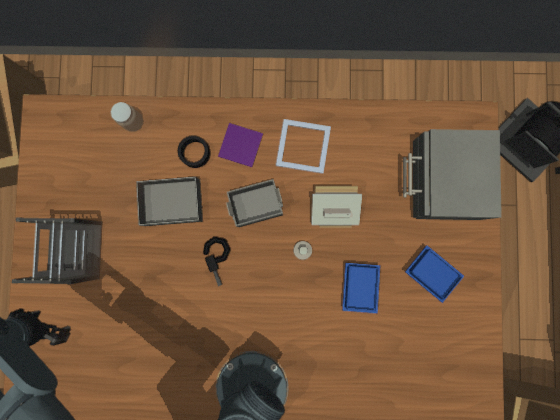

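View pics/scene0.png

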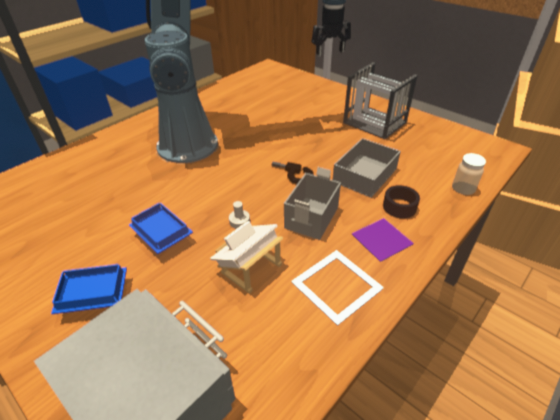

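The top view shows these candidates:
- **Knob:** the chrome one stands at (303,250). The white-capped jar at (122,113) is the only other similar thing.
- **Clip tub:** (256,203), with a clip at each short end. The larger tub at (170,201) has none.
- **Lid:** the white one on the stand at (337,208). The blue trays at (361,287) and (434,273) are not it.

I choose the knob at (303,250), the tub at (256,203) and the white lid at (337,208). Next I'll measure these and check them in one close crop.

Run:
```python
from h import *
c=load('top0'); W=cloud(c); s=load('scene0'); S=cloud(s)
def box(W,x,y,r,z0,z1):
    m=(abs(W[...,0]-x)<r)&(abs(W[...,1]-y)<r)&(W[...,2]>z0)&(W[...,2]<z1); return W[m]
for n,u,v in(('knob',303,250),('tub',256,203),('lid',337,210),('clamp',217,249),('big',170,201)): print(n,W[v,u].round(3))
k=W[250,303]
for nm,w in(('top',W),('scene',S)):
    P=box(w,k[0],k[1],.06,.055,.1); print(nm,'shank',len(P),P.mean(0).round(4),P.max(0).round(4)) if len(P) else 0
    P=box(w,k[0],k[1],.05,.01,.03); print(nm,'head',len(P),P.min(0).round(4),P.max(0).round(4))
for nm,w in(('top',W),('scene',S)):
    t=W[203,256]
    P=box(w,t[0],t[1],.115,.085,.103);r=cv2.minAreaRect(P[:,:2].astype(np.float32)*1000);print(nm,'rim',len(P),r,np.median(P[:,2]))
    P=box(w,t[0],t[1],.115,.103,.15);print(nm,'clips',len(P),P[:,2].max()if len(P)else 0);
    if len(P):
        _,l,cc=cv2.kmeans(P[:,:2].astype(np.float32),2,None,(3,20,1e-5),5,cv2.KMEANS_PP_CENTERS);print(cc)
for nm,w,cam in(('top',W,c),('scene',S,s)):
    L=W[210,337]; hsv=cv2.cvtColor(cam['pixels'],cv2.COLOR_RGB2HSV)
    m=(np.linalg.norm(w[...,:2]-L[:2],axis=-1)<.1)&(hsv[...,1]<50)&(hsv[...,2]>110)&(w[...,2]>.04)
    P=w[m];print(nm,'lid',len(P),P.mean(0).round(4),P.max(0).round(4),P.min(0).round(4))
im=c['pixels'][130:330,110:470,::-1];cv2.imwrite('pics/crop.png',cv2.resize(im,None,fx=2.2,fy=2.2,interpolation=cv2.INTER_CUBIC))
```

```text
knob [ 0.441 -0.156  0.07 ]
tub [ 0.591 -0.001  0.003]
lid [ 0.566 -0.256  0.103]
clamp [0.438 0.122 0.005]
big [0.592 0.281 0.011]
top shank 58 [ 0.4419 -0.1558  0.069 ] [ 0.4539 -0.1434  0.0779]
top head 201 [ 0.4118 -0.1834  0.0119] [ 0.4697 -0.1284  0.03  ]
scene shank 77 [ 0.4448 -0.1582  0.0658] [ 0.4545 -0.1417  0.0728]
scene head 209 [ 0.4113 -0.1855  0.0101] [ 0.4717 -0.1255  0.0291]
top rim 221 ((585.3546142578125, -0.23244476318359375), (110.23900604248047, 155.0798797607422), 16.58596420288086) 0.09445125262730993
top clips 114 0.12704226159646248
[[ 0.5641592   0.07071599]
 [ 0.6077842  -0.07650279]]
scene rim 488 ((586.1236572265625, -2.7206497192382812), (111.08568572998047, 166.5447235107422), 16.69434356689453) 0.0922654955680651
scene clips 178 0.12403340024992413
[[ 0.5645809   0.07101764]
 [ 0.6092569  -0.07808962]]
top lid 1532 [ 0.5708 -0.2544  0.0919] [ 0.6177 -0.1797  0.1235] [ 0.5234 -0.3305  0.0494]
scene lid 762 [ 0.5788 -0.2624  0.0986] [ 0.6164 -0.1807  0.1187] [ 0.5257 -0.3299  0.0549]
```

View pics/crop.png

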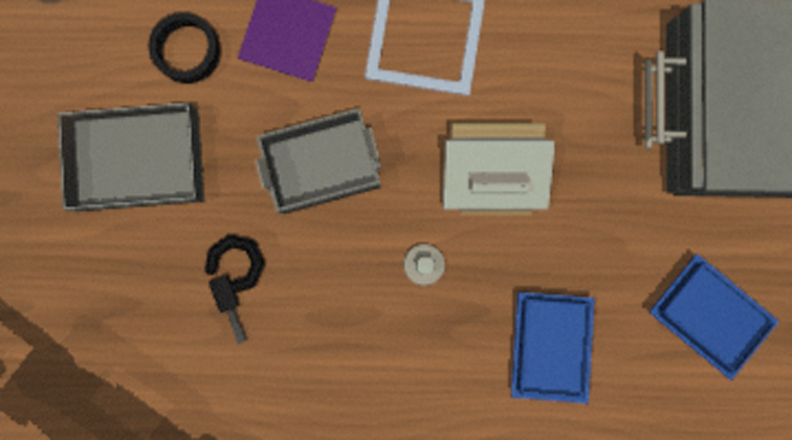

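The crop confirms the choice. The knob is at (425,264), standing on its head. The grey tub with a clip at each end is at (320,160), and the white ribbed lid is on the stand at (498,175). The bigger tub at (130,155) has no clips.

```bash
cat >> h.py <<'E'
def go(p,yaw=None):
    "shift from now to TCP p with tool y at world yaw (deg, mod 180)"
    o=ctrl.get_obs();R=rot(o['eef_rot']);d=R.T@(np.array(p)-o['eef_pos'])*100
    cur=np.degrees(np.arctan2(R[1,1],R[0,1])); tw=0
    if yaw is not None: tw=-((yaw-cur+90)%180-90)
    print('t',o['time_s'],'pos',np.round(o['eef_pos'],4),'yaw',round(cur,2),'move cm',d.round(2),'twist',round(tw,1),'q',np.round(o['q'],2),'F',np.round(o['wrist_force'],1),'open',round(o['opening'],3),'gf',round(o['grasp_force'],1))
E
python3 - <<'E'
from h import *
go([.45,-.19,.25],106.6)
E
```

```text
t 0.15 pos [0.2399 0.5221 0.2556] yaw 65.32 move cm [-48.83 -55.93   0.62] twist -41.3 q [ 0.93  0.18  1.61 -0.    1.35 -0.21] F [ 0.2 -0.4 -1.2] open 1.001 gf 0.0
```

Emit:
servo_tool(motion=[[[-49,-56,0,0,-1],[-49,-56,0,0,-1],[-49,-56,0,0,-1],[-49,-56,0,0,-1],[-49,-56,0,0,-1]]])

```text
time_s: 0.65
eef_pos: [0.311, 0.281, 0.2561]
eef_rot: [0.0, 0.213, 0.977, -0.0]
wrist_force: [1.2, -0.9, -0.2]
opening: 1.003
grasp_force: 0.0
```

```bash
python3 -c "
from h import *
go([.45,-.19,.25],106.6)"
```

```text
t 0.65 pos [0.311  0.281  0.2561] yaw 65.37 move cm [-32.27 -37.02   0.62] twist -41.2 q [ 0.45 -0.19  1.98 -0.    1.35 -0.69] F [ 1.2 -0.9 -0.2] open 1.003 gf 0.0
```

Emit:
servo_tool(motion=[[[-32.3,-37,0.5,0,-1],[-32.3,-37,0.5,0,-1],[-32.3,-37,0.5,0,-1],[-32.3,-37,0.5,0,-1],[-32.3,-37,0.5,-8,-1]]])

```text
time_s: 1.15
eef_pos: [0.38, 0.049, 0.254]
eef_rot: [0.0, 0.157, 0.988, -0.0]
wrist_force: [1.3, 0.4, -0.0]
opening: 0.998
grasp_force: 0.0
```

```bash
python3 -c "
from h import *
go([.45,-.19,.25],106.6)"
```

```text
t 1.15 pos [0.38  0.049 0.254] yaw 71.97 move cm [-14.06 -20.56   0.41] twist -34.6 q [-0.18 -0.28  2.06 -0.    1.37 -1.44] F [ 1.3  0.4 -0. ] open 0.998 gf 0.0
```

Emit:
servo_tool(motion=[[[-14.1,-20.6,0.4,-7,-1],[-14.1,-20.6,0.4,-14,-1],[-14.1,-20.6,0.4,-21,-1],[-14.1,-20.6,0.4,-28,-1],[-14.1,-20.6,0.4,-34.6,-1]]])

```text
time_s: 1.65
eef_pos: [0.4476, -0.1815, 0.2498]
eef_rot: [0.0, -0.146, 0.989, 0.0]
wrist_force: [0.3, 0.5, -0.4]
opening: 1.001
grasp_force: 0.0
```

Emit:
servo_tool(motion=[[[0,0,0,0,-1],[0,0,0,0,-1]]])

```text
time_s: 1.85
eef_pos: [0.4472, -0.1803, 0.2492]
eef_rot: [-0.001, -0.142, 0.99, 0.001]
wrist_force: [-0.0, 0.1, 0.6]
opening: 1.002
grasp_force: 0.0
```

Run:
```python
from h import *
go([.45,-.19,.25],106.6)
c=shot('wrist','w1'); W=cloud(c)
m=(np.hypot(W[...,0]-.4415,W[...,1]+.1555)<.045)
for a,b in((.06,.08),(.01,.024)):
    P=W[m&(W[...,2]>a)&(W[...,2]<b)]
    if len(P): print(a,len(P),P.mean(0),P.min(0),P.max(0),cv2.minEnclosingCircle(P[:,:2].astype(np.float32)*1000))
```

```text
t 1.85 pos [ 0.4472 -0.1803  0.2492] yaw 106.37 move cm [ 0.   -1.01 -0.08] twist -0.2 q [-0.63 -0.02  1.84  0.    1.33 -2.49] F [-0.   0.1  0.6] open 1.002 gf 0.0
0.06 615 [ 0.44080387 -0.15548796  0.06955851] [ 0.42874242 -0.16765209  0.0603952 ] [ 0.45423438 -0.14203935  0.07228662] ((441.42303466796875, -154.9281463623047), 12.908964157104492)
0.01 1069 [ 0.43785785 -0.15763486  0.0224    ] [ 0.41197071 -0.18438619  0.01042179] [ 0.4709183  -0.1254073   0.02399851] ((441.61004638671875, -154.7510986328125), 29.805946350097656)
```

View pics/w1.png

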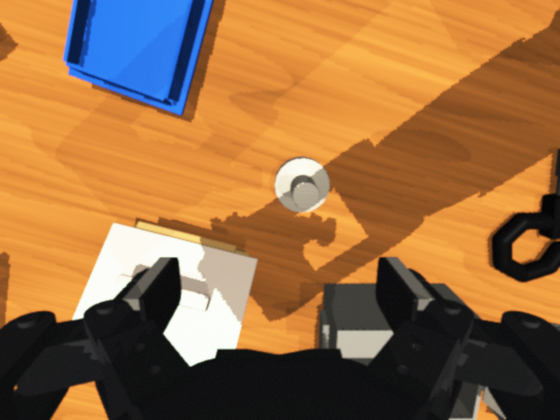

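The wrist view shows the knob standing at (302,187), with the lid at lower left (165,285) and the clip tub at lower right (400,330). All the views agree the knob is at (0.4415, -0.155) with its top at 70 mm.

Emit:
servo_tool(motion=[[[-0.2,2.6,4.5,0,-1],[-0.2,2.6,9,0,-1],[-0.2,2.6,13.5,0,-1],[-0.2,2.6,17,0,-1],[-0.2,2.6,18.9,0,-1]]])

```text
time_s: 2.4
eef_pos: [0.44, -0.151, 0.0583]
eef_rot: [-0.002, -0.145, 0.989, 0.002]
wrist_force: [-1.1, -0.4, 0.1]
opening: 1.002
grasp_force: 0.0
```

Emit:
servo_tool(motion=[[[0,0,0,0,-1],[0,0,0,0,1],[0,0,0,0,1],[0,0,0,0,1],[0,0,0,0,1]]])

```text
time_s: 2.9
eef_pos: [0.4428, -0.1543, 0.0622]
eef_rot: [0.001, -0.144, 0.99, -0.001]
wrist_force: [-0.5, 0.7, 0.4]
opening: 0.33
grasp_force: 0.0
```

Emit:
servo_tool(motion=[[[0,0,0,0,1],[0,0,0,0,1],[0,0,0,0,1],[0,0,0,0,1]]])

```text
time_s: 3.3
eef_pos: [0.4429, -0.1545, 0.0622]
eef_rot: [0.001, -0.144, 0.99, -0.001]
wrist_force: [-0.9, 0.2, 5.8]
opening: 0.285
grasp_force: 58.8
```

Emit:
servo_tool(motion=[[[0,0,-4,0,1],[0,0,-8.5,0,1],[0,0,-13,0,1],[-2,1.2,-16,0,1],[-5.5,3.2,-16,0,1]]])

```text
time_s: 3.8
eef_pos: [0.4881, -0.1097, 0.2268]
eef_rot: [0.004, -0.142, 0.99, -0.003]
wrist_force: [1.1, -0.2, -1.6]
opening: 0.29
grasp_force: 59.9
```

Emit:
servo_tool(motion=[[[-3.5,2,0,0,1],[-7.5,4.4,0,0,1],[-11,6.5,0,0,1],[-12.5,7.3,0,0,1],[-12.5,7.3,0,0,1]]])

```text
time_s: 4.3
eef_pos: [0.5855, -0.0001, 0.2206]
eef_rot: [-0.0, -0.145, 0.989, 0.0]
wrist_force: [0.7, -0.5, -2.7]
opening: 0.289
grasp_force: 59.8
```

Run:
```python
from h import *
go([.586,-.0025,.07],106.6)
c=shot('wrist','w2'); W=cloud(c); np
t=np.array([.586,-.0025])
for n,cc in(('w2',c),('w1',load('w1'))):
    W=cloud(cc)
    m=(np.hypot(W[...,0]-t[0],W[...,1]-t[1])<.115)
    P=W[m&(W[...,2]>.088)&(W[...,2]<.101)];print(n,len(P), cv2.minAreaRect(P[:,:2].astype(np.float32)*1000) if len(P) else 0)
```

```text
t 4.3 pos [ 5.855e-01 -1.000e-04  2.206e-01] yaw 106.71 move cm [ 0.02 -0.25 15.06] twist 0.1 q [-0.2   0.24  1.61  0.    1.29 -2.07] F [ 0.7 -0.5 -2.7] open 0.289 gf 59.8
w2 3464 ((586.5281982421875, -1.3852081298828125), (110.53915405273438, 163.38890075683594), 16.387069702148438)
w1 986 ((578.4763793945312, -0.35756683349609375), (183.7920684814453, 49.8984489440918), 72.78787994384766)
```

View pics/w2.png

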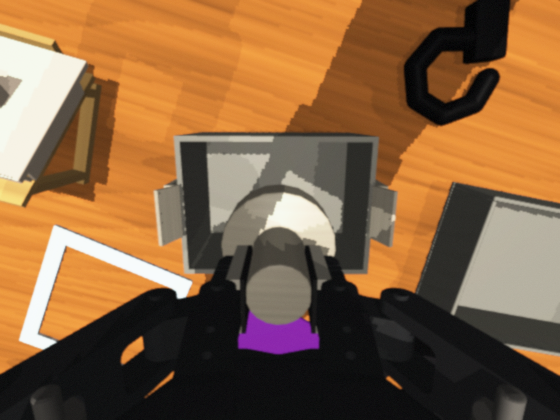

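The knob is held and hangs over the tub's mouth (centre about (277,205)), with both clips visible at (170,215) and (383,215). I'll lower it now.

Emit:
servo_tool(motion=[[[0,-0.2,3.5,0,1],[0,-0.2,7,0,1],[0,-0.2,10.5,0,1],[0,-0.2,13.5,0,1],[0,-0.2,15,0,1]]])

```text
time_s: 4.85
eef_pos: [0.5825, -0.0047, 0.0681]
eef_rot: [-0.003, -0.143, 0.99, 0.001]
wrist_force: [0.5, 0.2, -2.7]
opening: 0.289
grasp_force: 59.7
```

Emit:
servo_tool(motion=[[[0,0,0,0,1],[0,0,0,0,1],[0,0,0.1,0,0.2],[0,0,0.1,0,-0.2],[0,0,0.1,0,-0.2]]])

```text
time_s: 5.35
eef_pos: [0.5863, -0.0041, 0.0715]
eef_rot: [0.001, -0.144, 0.99, -0.0]
wrist_force: [0.4, -0.3, -0.2]
opening: 0.602
grasp_force: 0.0
```

Emit:
servo_tool(motion=[[[0,0,0,0,-0.2],[0,0,-3,0,-0.2],[0,0,-7.5,0,-0.2],[0,0,-12,0,-0.2],[0,0,-16,0,-0.2]]])

```text
time_s: 5.85
eef_pos: [0.5855, -0.0039, 0.2326]
eef_rot: [0.001, -0.144, 0.99, -0.0]
wrist_force: [0.1, -0.7, -0.4]
opening: 0.602
grasp_force: 0.0
```

Run:
```python
from h import *
go([.56,-.25,.30],0)
c=shot('wrist','w3'); W=cloud(c)
P=W[(np.hypot(W[...,0]-.586,W[...,1])<.05)&(W[...,2]>.06)&(W[...,2]<.085)]
print(len(P),P.mean(0) if len(P) else 0)
```

```text
t 5.85 pos [ 0.5855 -0.0039  0.2326] yaw 106.56 move cm [  9.45 -22.87  -6.74] twist -73.4 q [-0.21  0.22  1.6   0.    1.31 -2.07] F [ 0.1 -0.7 -0.4] open 0.602 gf 0.0
729 [ 0.58447725 -0.00539952  0.07317284]
```

Emit:
servo_tool(motion=[[[2,-4.5,-2,8,-1],[4,-9,-4,16,-1],[6,-14,-5,24,-1],[8,-19,-5,32,-1],[9.4,-22.8,-5,40,-1]]])

```text
time_s: 6.4
eef_pos: [0.5604, -0.2461, 0.2811]
eef_rot: [0.001, 0.206, 0.979, -0.0]
wrist_force: [0.9, 0.1, -0.1]
opening: 1.0
grasp_force: 0.0
```

Emit:
servo_tool(motion=[[[0,0,0,8,-1],[0,0,0,16,-1],[0,0,0,24,-1],[0,0,0,32,-1],[0,0,0,40,-1]]])

```text
time_s: 6.9
eef_pos: [0.5604, -0.2442, 0.2798]
eef_rot: [-0.0, 0.528, 0.849, 0.0]
wrist_force: [0.2, 0.4, -0.3]
opening: 0.998
grasp_force: 0.0
```

Emit:
servo_tool(motion=[[[0,0,0,8,-1],[0,0,0,16,-1],[0,0,0,24,-1],[0,0,0,26,-1],[0,0,0,26,-1]]])

```text
time_s: 7.4
eef_pos: [0.5605, -0.2441, 0.2799]
eef_rot: [0.0, 0.704, 0.71, -0.0]
wrist_force: [-0.2, 1.2, 0.5]
opening: 1.001
grasp_force: 0.0
```

Run:
```python
from h import *
go([.56,-.25,.28],0)
c=shot('wrist','w4'); 
for n,cc in(('w4',c),('top',load('top0')),('scene',load('scene0'))):
    W=cloud(cc); hsv=cv2.cvtColor(cc['pixels'],cv2.COLOR_RGB2HSV)
    m=(abs(W[...,0]-.57)<.075)&(abs(W[...,1]+.255)<.095)&(W[...,2]>.03)&(hsv[...,1]<60)&(hsv[...,2]>90)&(W[...,2]<.15)
    P=W[m]
    # plane fit by ransac
    rng=np.random.default_rng(0);best=None
    for i in range(300):
        a=P[rng.choice(len(P),3,False)];nn=np.cross(a[1]-a[0],a[2]-a[0]);l=np.linalg.norm(nn)
        if l<1e-6: continue
        nn/=l; s=abs((P-a[0])@nn)<.002
        if best is None or s.sum()>best.sum(): best=s
    Q=P[best];q0=Q.mean(0);nn=np.linalg.svd(Q-q0,full_matrices=False)[2][2];nn*=np.sign(nn[2])
    h=(P-q0)@nn
    ax=np.cross([0,0,1],nn);ax/=np.linalg.norm(ax);  # level axis
    up=np.cross(nn,ax)
    r=cv2.minAreaRect(np.c_[(Q-q0)@ax,(Q-q0)@up].astype(np.float32)*1000)
    ctr=q0+(ax*r[0][0]+up*r[0][1])/1000
    print(n,len(P),best.sum(),'n',nn.round(3),'tilt',np.degrees(np.arccos(nn[2])).round(1),'plane centre',ctr.round(4),'size',r[1],r[2],'axis yaw',np.degrees(np.arctan2(ax[1],ax[0])).round(1))
    T=P[h>.030]
    if len(T)>5:
        r=cv2.minAreaRect(np.c_[(T-q0)@ax,(T-q0)@up].astype(np.float32)*1000); tc=q0+(ax*r[0][0]+up*r[0][1])/1000+nn*np.median((T-q0)@nn)
        t2=cv2.fitLine(T.astype(np.float32),cv2.DIST_L2,0,.01,.01).ravel()[:3]
        print('  rib top',len(T),'h',np.median((T-q0)@nn).round(4),tc.round(4),r[1],r[2],'dir',t2.round(3),'hi/lo z',T[:,2].max(),T[:,2].min())
```

```text
t 7.4 pos [ 0.5605 -0.2441  0.2799] yaw 0.55 move cm [-0.59 -0.05 -0.01] twist 0.5 q [-0.6   0.24  1.49 -0.    1.41 -0.61] F [-0.2  1.2  0.5] open 1.001 gf 0.0
w4 14329 11457 n [-0.573 -0.011  0.819] tilt 35.0 plane centre [ 0.5686 -0.2545  0.086 ] size (111.85950469970703, 149.64622497558594) 89.76860809326172 axis yaw -88.9
  rib top 1193 h 0.0338 [ 0.5499 -0.2547  0.1141] (15.16073226928711, 79.4476547241211) 89.53253173828125 dir [-0.016  1.     0.   ] hi/lo z 0.11878139713700102 0.10850327507639974
top 1566 709 n [-0.589 -0.006  0.808] tilt 36.1 plane centre [ 0.5701 -0.2548  0.0869] size (149.68785095214844, 114.17281341552734) 0.29878246784210205 axis yaw -89.4
  rib top 108 h 0.0336 [ 0.551  -0.2553  0.1145] (79.05757141113281, 14.501684188842773) 0.16398897767066956 dir [-0.005  1.    -0.004] hi/lo z 0.12249142234866423 0.10771553735218431
scene 1101 641 n [-0.568 -0.011  0.823] tilt 34.6 plane centre [ 0.5683 -0.2547  0.0855] size (116.40258026123047, 150.54214477539062) 89.42057800292969 axis yaw -88.9
  rib top 88 h 0.0332 [ 0.5505 -0.2555  0.1136] (75.2242202758789, 15.501083374023438) 0.7254152894020081 dir [-0.028  1.    -0.01 ] hi/lo z 0.1187481933430058 0.10944411019614199
```

View pics/w4.png

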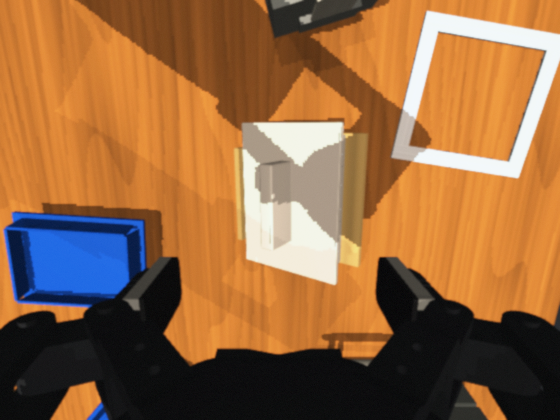

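The lid is centred at about (293,200), tilted 35°, with its rib at (275,205) running level. The three views agree within about 2 mm. The tool can't tilt, so I'll do it in this order:
1. Straddle the leaning rib with a partly closed gripper.
2. Pinch it lightly and lift it clear of the stand.
3. Close fully in free air, so the flat pads straighten the lid.

Emit:
servo_tool(motion=[[[-1,-0.5,4,-0.5,-0.08],[-1,-0.5,8,-0.5,-0.08],[-1,-0.5,11,-0.5,-0.08],[-1,-0.5,13,-0.5,-0.08],[-1,-0.5,13,-0.5,-0.08]]])

```text
time_s: 7.95
eef_pos: [0.5536, -0.2528, 0.1462]
eef_rot: [-0.003, 0.7, 0.714, -0.001]
wrist_force: [-0.0, 0.0, -0.8]
opening: 0.536
grasp_force: 0.0
```

Run:
```python
from h import *
go([.555,-.2546,.127],1)
c=shot('wrist','w5'); W=cloud(c)
# fingertips seen in wrist cam, in tool frame
o=ctrl.get_obs();R=rot(o['eef_rot']);T=(W-o['eef_pos'])@R
m=(abs(T[...,0])<.02)&(abs(T[...,1])<.06)&(T[...,2]>0)&(T[...,2]<.03)
P=T[m];print(len(P),P.min(0),P.max(0))
for s in(1,-1):
    Q=P[P[:,1]*s>0]
    if len(Q):print(s,abs(Q[:,1]).min(),Q[:,2].max())
```

```text
t 7.95 pos [ 0.5536 -0.2528  0.1462] yaw 1.1 move cm [-0.19  0.15  1.92] twist 0.1 q [-0.62  0.37  1.6  -0.    1.17 -0.64] F [-0.   0.  -0.8] open 0.536 gf 0.0
2063 [-1.81104495e-02 -3.78617239e-02  1.96806064e-06] [0.01557144 0.05866815 0.02996381]
1 0.021913723019067965 0.029963806717776993
-1 0.0011591258943177407 0.029907034772018906
```

View pics/w5.png

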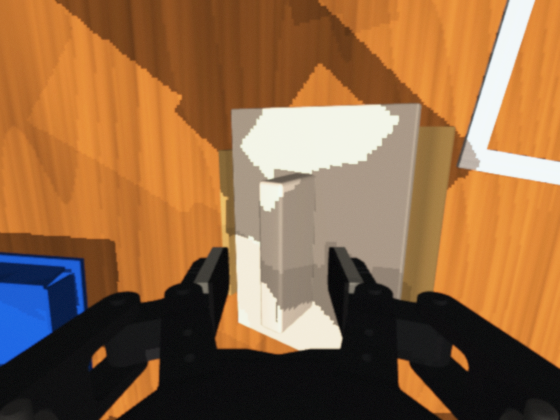

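The view shows the rib (centre about (285,250)) between the open fingertips at (212,265) and (342,265). The fingers straddle it, so I'll go down 19 mm.

Emit:
servo_tool(motion=[[[-0.1,0.1,1,0,-0.08],[-0.1,0.1,1.9,0,-0.08],[-0.1,0.1,1.9,0,-0.08]]])

```text
time_s: 8.3
eef_pos: [0.5563, -0.255, 0.1302]
eef_rot: [-0.001, 0.701, 0.714, -0.0]
wrist_force: [0.3, 0.3, 0.4]
opening: 0.541
grasp_force: 0.0
```

Emit:
servo_tool(motion=[[[0,0,0,0,0.2],[0,0,0,0,0.35],[0,0,0,0,0.45],[0,0,0,0,0.45]]])

```text
time_s: 8.7
eef_pos: [0.5555, -0.2554, 0.1315]
eef_rot: [-0.001, 0.701, 0.714, -0.001]
wrist_force: [-5.4, -0.7, 3.5]
opening: 0.27
grasp_force: 3.2
```

Run:
```python
from h import *
go([.555,-.2546,.127],1)
```

```text
t 8.7 pos [ 0.5555 -0.2554  0.1315] yaw 1.06 move cm [ 0.08 -0.04  0.45] twist 0.1 q [-0.62  0.4   1.61 -0.    1.14 -0.64] F [-5.4 -0.7  3.5] open 0.27 gf 3.2
```

Emit:
servo_tool(motion=[[[0,0,0,0,0.1],[0,0,0.3,0,0.1],[0,-0.2,0.6,0,0.1],[0,-0.2,0.6,0,0.1],[0,-0.2,0.6,0,0.1]]])

```text
time_s: 9.2
eef_pos: [0.5545, -0.2551, 0.1247]
eef_rot: [-0.0, 0.701, 0.714, -0.0]
wrist_force: [0.3, 0.1, -0.2]
opening: 0.449
grasp_force: 0.0
```

Emit:
servo_tool(motion=[[[0,0,0,0,0.3],[0,0,0,0,0.4],[0,0,0,0,0.46],[0,0,0,0,0.46]]])

```text
time_s: 9.6
eef_pos: [0.555, -0.2553, 0.1252]
eef_rot: [0.0, 0.701, 0.714, 0.0]
wrist_force: [2.6, -0.2, 0.1]
opening: 0.27
grasp_force: 5.3
```

Run:
```python
from h import *
go([.555,-.2546,.127],1)
```

```text
t 9.6 pos [ 0.555  -0.2553  0.1252] yaw 1.05 move cm [ 0.07 -0.   -0.18] twist 0.1 q [-0.63  0.4   1.61  0.    1.13 -0.64] F [ 2.6 -0.2  0.1] open 0.27 gf 5.3
```

Emit:
servo_tool(motion=[[[0,0,-0.3,0,0.55],[0,0,-0.8,0,0.6],[0,0,-1.6,0,0.6],[0,0,-2.6,0,0.62],[0,0,-3.6,0,0.64]]])

```text
time_s: 10.1
eef_pos: [0.5542, -0.2551, 0.1614]
eef_rot: [-0.001, 0.701, 0.714, -0.0]
wrist_force: [0.3, 0.3, -0.6]
opening: 0.18
grasp_force: 0.0
```

Emit:
servo_tool(motion=[[[0,0,-1.5,0,0.65],[0,0,-3,0,0.65],[0,0,-4.5,0,0.65],[0,0,-4.5,0,0.65]]])

```text
time_s: 10.5
eef_pos: [0.556, -0.2562, 0.2095]
eef_rot: [0.003, 0.701, 0.714, 0.0]
wrist_force: [0.3, -0.2, -0.1]
opening: 0.176
grasp_force: 0.0
```

Run:
```python
from h import *
go([.555,-.2546,.2],1)
c=shot('wrist','w6'); s=shot('scene','s6')
cv2.imwrite('pics/both6.png',cv2.resize(np.hstack([c['pixels'],s['pixels'][80:360,120:480].repeat(1,0) if 0 else cv2.resize(s['pixels'][130:300,170:400],(560,420))])[:,:,::-1],(800,300)))
```

```text
t 10.5 pos [ 0.556  -0.2562  0.2095] yaw 1.05 move cm [ 0.17 -0.11  0.95] twist 0.1 q [-0.63  0.3   1.56 -0.    1.28 -0.64] F [ 0.3 -0.2 -0.1] open 0.176 gf 0.0
```

View pics/both6.png

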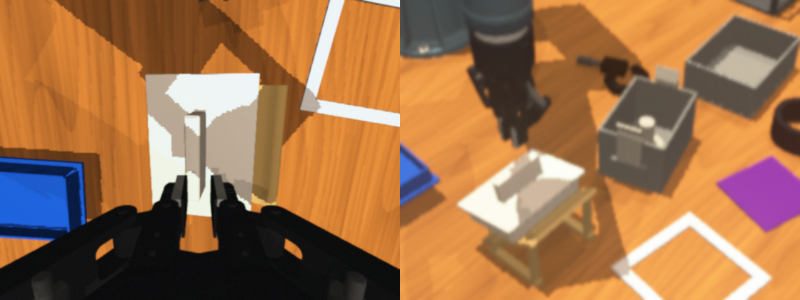

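The lid slipped out and now sits on the stand, still at about (205,145) in the left half. It looks changed in tilt, so I'll measure it again.

```bash
cat >> h.py <<'E'
def lid(cc,c0=(.57,-.255),r=(.09,.1),z=(.03,.2)):
    W=cloud(cc); hsv=cv2.cvtColor(cc['pixels'],cv2.COLOR_RGB2HSV)
    m=(abs(W[...,0]-c0[0])<r[0])&(abs(W[...,1]-c0[1])<r[1])&(W[...,2]>z[0])&(hsv[...,1]<60)&(hsv[...,2]>90)&(W[...,2]<z[1])
    P=W[m]; rng=np.random.default_rng(0);best=None
    for i in range(300):
        a=P[rng.choice(len(P),3,False)];nn=np.cross(a[1]-a[0],a[2]-a[0]);l=np.linalg.norm(nn)
        if l<1e-6: continue
        nn/=l; s=abs((P-a[0])@nn)<.002
        if best is None or s.sum()>best.sum(): best=s
    Q=P[best];q0=Q.mean(0);nn=np.linalg.svd(Q-q0,full_matrices=False)[2][2];nn*=np.sign(nn[2])
    ax=np.cross([1,0,0],nn);ax/=np.linalg.norm(ax);up=np.cross(nn,ax)
    def rect(T):
        r=cv2.minAreaRect(np.c_[(T-q0)@ax,(T-q0)@up].astype(np.float32)*1000)
        b=cv2.boxPoints(r)/1000; e=[b[1]-b[0],b[2]-b[1]]; e=max(e,key=np.linalg.norm); d=ax*e[0]+up*e[1]; d/=np.linalg.norm(d); d*=np.sign(d[1])
        return q0+(ax*r[0][0]+up*r[0][1])/1000+nn*np.median((T-q0)@nn),d,sorted(r[1])
    k,d,sz=rect(Q);print(len(P),len(Q),'n',nn.round(3),'tilt',np.degrees(np.arccos(nn[2])).round(1),'centre(top)',k.round(4),'ydir',d.round(3),'size',np.round(sz,1))
    T=P[((P-q0)@nn>.030)&((P-q0)@nn<.045)]
    if len(T)>5: k,d,sz=rect(T);print('  rib',len(T),k.round(4),d.round(3),np.round(sz,1))
E
python3 - <<'E'
from h import *
lid(load('w6'));lid(load('s6'))
E
```

```text
24910 21300 n [-0.202 -0.005  0.979] tilt 11.7 centre(top) [ 0.557  -0.2545  0.0974] ydir [-0.013  1.     0.002] size [109.8 149.6]
  rib 2510 [ 0.5507 -0.2546  0.1307] [-0.016  1.     0.001] [14.4 79.6]
1400 1016 n [-0.204 -0.003  0.979] tilt 11.8 centre(top) [ 0.5575 -0.2553  0.0967] ydir [-0.015  1.     0.001] size [112.6 151.8]
  rib 131 [ 0.5507 -0.256   0.1296] [0.    1.    0.004] [15.9 79. ]
```

It now leans only 11.7°, with the rib top at (0.551, -0.2547, 0.130). That makes a normal grip much easier, so I'll take it again.

Emit:
servo_tool(motion=[[[0.15,-0.3,0,0,-0.08],[0.15,-0.3,2,0,-0.08],[0.15,-0.3,5,0,-0.08],[0.15,-0.3,7.5,0,-0.08],[0.15,-0.3,7.8,0,-0.08]]])

```text
time_s: 11.1
eef_pos: [0.5493, -0.2525, 0.1243]
eef_rot: [-0.003, 0.701, 0.714, -0.001]
wrist_force: [-1.6, 0.2, 0.9]
opening: 0.537
grasp_force: 0.5
```

Emit:
servo_tool(motion=[[[0,0,0,0,-0.08],[0,0,0,0,-0.08],[0,0,0,0,0.2]]])

```text
time_s: 11.4
eef_pos: [0.5465, -0.2539, 0.1282]
eef_rot: [-0.005, 0.7, 0.714, -0.004]
wrist_force: [-27.4, -2.5, 12.2]
opening: 0.406
grasp_force: 13.0
```

Emit:
servo_tool(motion=[[[0,0,0,0,-0.2],[0,0,-1,0,-0.2],[0,0,-4,0,-0.2],[0,0,-6,0,-0.2],[0,0,-6,0,-0.2]]])

```text
time_s: 11.9
eef_pos: [0.5542, -0.2553, 0.1933]
eef_rot: [0.005, 0.7, 0.714, 0.001]
wrist_force: [0.8, 0.1, 0.2]
opening: 0.599
grasp_force: 0.0
```

Run:
```python
from h import *
go([.555,-.2546,.2],1)
c=shot('wrist','w7'); s=shot('scene','s7')
lid(c);lid(s)
```

```text
t 11.9 pos [ 0.5542 -0.2553  0.1933] yaw 1.07 move cm [ 0.06  0.08 -0.67] twist 0.1 q [-0.63  0.31  1.58  0.    1.24 -0.64] F [0.8 0.1 0.2] open 0.599 gf 0.0
25736 21033 n [-0.439 -0.008  0.899] tilt 26.0 centre(top) [ 0.547  -0.2543  0.0793] ydir [-0.019  1.     0.   ] size [110.5 149.6]
  rib 2388 [ 0.5326 -0.2544  0.1099] [-0.026  1.    -0.003] [15.1 79.3]
1180 699 n [-0.436 -0.008  0.9  ] tilt 25.8 centre(top) [ 0.5472 -0.2543  0.0789] ydir [-0.011  1.     0.004] size [112.2 151.7]
  rib 71 [ 0.5338 -0.2601  0.1091] [-0.036  0.999 -0.008] [16.6 70.9]
```

The lid has slid 2 cm towards the robot and leans 26°, with its rib top at (0.533, -0.2545, 0.1095). The first attempt failed because I left the jaws 15 mm apart, wider than the 14 mm rib. I'll repeat it with a full squeeze while rising.

Emit:
servo_tool(motion=[[[0,-1.7,1.5,0,0.02],[0,-1.7,3.5,0,0.02],[0,-1.7,5.5,0,0.02],[0.1,-1.7,6.3,0,0.02],[0.1,-1.7,6.3,0,0.02]]])

```text
time_s: 12.5
eef_pos: [0.5334, -0.252, 0.1227]
eef_rot: [-0.002, 0.701, 0.714, -0.0]
wrist_force: [-0.9, -0.8, 0.6]
opening: 0.49
grasp_force: 0.0
```

Emit:
servo_tool(motion=[[[0,0,0.3,0,0.02],[0,0,0.5,0,0.02],[0,0,0.5,0,0.02]]])

```text
time_s: 12.8
eef_pos: [0.5349, -0.2533, 0.1204]
eef_rot: [0.0, 0.701, 0.714, 0.0]
wrist_force: [-0.7, -0.1, -0.0]
opening: 0.489
grasp_force: 0.0
```

Emit:
servo_tool(motion=[[[0,0.1,0,0,0.3],[0,0.1,0,0,0.5],[0,0.1,0,0,0.55]]])

```text
time_s: 13.1
eef_pos: [0.5359, -0.2533, 0.1205]
eef_rot: [0.0, 0.701, 0.714, 0.0]
wrist_force: [-0.3, 0.5, 1.8]
opening: 0.224
grasp_force: 15.7
```

Emit:
servo_tool(motion=[[[0,0,-0.5,0,1],[0,0,-1.5,0,1],[0,0,-2.5,0,1],[0,0,-3.5,0,1],[0,0,-4.5,0,1]]])

```text
time_s: 13.6
eef_pos: [0.5354, -0.253, 0.1656]
eef_rot: [-0.0, 0.701, 0.714, -0.0]
wrist_force: [-0.6, -0.1, 0.2]
opening: 0.148
grasp_force: 56.9
```

Emit:
servo_tool(motion=[[[0,0,-1.5,0,1],[0,0,-3,0,1],[0,0,-4.5,0,1],[0,0,-4.5,0,1]]])

```text
time_s: 14.0
eef_pos: [0.5369, -0.2541, 0.2134]
eef_rot: [0.003, 0.701, 0.714, 0.0]
wrist_force: [0.4, 0.4, -0.2]
opening: 0.146
grasp_force: 56.8
```

Run:
```python
from h import *
go([.586,-.0025,.25],16.5)
c=shot('wrist','w8'); s=shot('scene','s8')
for k in (c,s):
    try: lid(k,(.54,-.255),(.1,.1),(.03,.23))
    except Exception as e: print(e)
```

```text
t 14.0 pos [ 0.5369 -0.2541  0.2134] yaw 1.05 move cm [25.05  5.38 -3.72] twist -15.4 q [-0.64  0.26  1.6  -0.    1.27 -0.66] F [ 0.4  0.4 -0.2] open 0.146 gf 56.8
38444 32635 n [-0.121  0.001  0.993] tilt 7.0 centre(top) [ 0.5405 -0.2521  0.1666] ydir [-0.017  1.    -0.003] size [109.4 142.7]
  rib 5081 [ 0.5357 -0.2551  0.2002] [0.283 0.959 0.034] [38.8 79.1]
1706 1218 n [-0.118  0.002  0.993] tilt 6.8 centre(top) [ 0.5409 -0.2559  0.1644] ydir [-0.021  1.    -0.004] size [112.2 151.6]
  rib 101 [ 0.5399 -0.2566  0.1979] [0.241 0.97  0.027] [25.5 79.4]
```

The lid is held, leaning only 7° in the pads. I'll refine the tub's pose from the earlier wrist views while carrying the lid over.

Run:
```python
from h import *
for n in('w2','w3','top0','scene0','s8'):
    W=cloud(load(n)); m=np.hypot(W[...,0]-.586,W[...,1]+.002)<.105
    a=np.radians(16.5);ex=np.array([np.cos(a),np.sin(a)]);ey=np.array([-ex[1],ex[0]])
    P=W[m&(W[...,2]>.106)&(W[...,2]<.13)];x=(P[:,:2]-[.586,-.002])@ex;y=(P[:,:2]-[.586,-.002])@ey
    k=(abs(y)>.062)&(abs(x)<.03);x,y,zz=x[k],y[k],P[k,2]; 
    t=zz>.119
    print(n,'clip tops y+',np.median(y[t&(y>0)]).round(4),'y-',np.median(y[t&(y<0)]).round(4),'x mid +',(x[y>0].min()+x[y>0].max())/2,'-',(x[y<0].min()+x[y<0].max())/2, 'max/min y',y.max(),y.min())
    P=W[m&(W[...,2]>.091)&(W[...,2]<.098)];x=(P[:,:2]-[.586,-.002])@ex;y=(P[:,:2]-[.586,-.002])@ey;k=(abs(x)<.06)&(abs(y)<.08)
    print('   rim x',np.percentile(x[k],[.5,99.5]),'y',np.percentile(y[k],[.5,99.5]))
    for s in(1,-1):
        q=(abs(y)<.06)&(s*x>.048)&(s*x<.06)
        if q.sum()>10: print('   edge',s,'yaw err deg',np.degrees(np.arctan(np.polyfit(y[q],x[q],1)[0])),'x',x[q].mean())
```

```text
w2 clip tops y+ 0.0797 y- -0.0795 x mid + 0.0006370037062634285 - 0.0002993852151575299 max/min y 0.08297431868594626 -0.08302001563765954
   rim x [-0.05451002  0.05552878] y [-0.0749732   0.07514661]
   edge 1 yaw err deg 0.16892853779185046 x 0.052718598730089994
   edge -1 yaw err deg 0.021841756726800107 x -0.05265462220086012
w3 clip tops y+ 0.0797 y- -0.0795 x mid + 0.0005245129700662664 - 0.0002795587313390042 max/min y 0.08322418505960083 -0.08275661523276232
   rim x [-0.05426786  0.05547869] y [-0.07475646  0.07515525]
   edge 1 yaw err deg 0.05398705821994194 x 0.052914494451518815
   edge -1 yaw err deg 0.2599055248484973 x -0.05257865432056986
top0 clip tops y+ 0.0793 y- -0.0807 x mid + 0.0003172122898960454 - 3.722789514757144e-05 max/min y 0.08159251304969058 -0.08331119099443994
   rim x [-0.05514564  0.05498878] y [-0.07544618  0.07505485]
   edge 1 yaw err deg -0.23486209134175798 x 0.05281577211414448
   edge -1 yaw err deg -0.23059800996284832 x -0.053020975820813235
scene0 clip tops y+ 0.0793 y- -0.0812 x mid + 0.00015009360652298853 - 6.40295386507804e-06 max/min y 0.08329712531541049 -0.08457519941224038
   rim x [-0.05556985  0.05522485] y [-0.07912709  0.07962999]
   edge 1 yaw err deg 0.3159679622533749 x 0.05288970429382673
   edge -1 yaw err deg -0.15702312429981313 x -0.052900799457385385
s8 clip tops y+ 0.079 y- -0.0819 x mid + -0.00028242809790425365 - 0.00034174492830948977 max/min y 0.08605473367710255 -0.08414256664390009
   rim x [-0.05563314  0.05513065] y [-0.07845852  0.0796174 ]
   edge 1 yaw err deg -0.023816938118293055 x 0.052929488193636624
   edge -1 yaw err deg 0.10212228252129504 x -0.052856642515990336
```

Emit:
servo_tool(motion=[[[2,0,-2,0,1],[5.5,1,-3.7,0,1],[9.5,2,-3.7,-3,1],[13.5,3,-3.7,-6,1],[17.5,4,-3.7,-10,1]]])

```text
time_s: 14.6
eef_pos: [0.572, -0.0758, 0.246]
eef_rot: [-0.001, 0.635, 0.772, -0.0]
wrist_force: [-0.3, 0.4, -0.7]
opening: 0.15
grasp_force: 56.8
```

```bash
python3 -c "
from h import *
go([.582,-.002,.25],16.5)"
```

```text
t 14.6 pos [ 0.572  -0.0758  0.246 ] yaw 11.16 move cm [ 7.05  2.41 -0.39] twist -5.3 q [-0.34  0.2   1.61  0.    1.34 -0.53] F [-0.3  0.4 -0.7] open 0.15 gf 56.8
```

Emit:
servo_tool(motion=[[[3,1,-0.3,-2,1],[6,2,-0.3,-4,1],[7.05,2.4,-0.3,-5.3,1],[7.05,2.4,-0.3,-5.3,1],[7.05,2.4,-0.3,-5.3,1]]])

```text
time_s: 15.1
eef_pos: [0.5821, -0.0043, 0.2493]
eef_rot: [-0.0, 0.6, 0.8, -0.001]
wrist_force: [0.0, -0.9, -0.4]
opening: 0.147
grasp_force: 56.9
```

Run:
```python
from h import *
go([.582,-.002,.16],16.5)
for k in (shot('wrist','w9'),shot('scene','s9'),shot('top','t9')):
    try: lid(k,(.586,-.002),(.1,.1),(.15,.26))
    except Exception as e: print(e)
```

```text
t 15.1 pos [ 0.5821 -0.0043  0.2493] yaw 16.31 move cm [0.23 0.07 8.93] twist -0.2 q [-0.21  0.2   1.6  -0.    1.34 -0.5 ] F [ 0.  -0.9 -0.4] open 0.147 gf 56.9
38263 32554 n [-0.112 -0.033  0.993] tilt 6.7 centre(top) [ 0.585  -0.0011  0.2025] ydir [-0.279  0.96   0.   ] size [110.1 142.4]
  rib 5068 [ 0.5818 -0.0055  0.2361] [0.033 0.999 0.036] [37.8 78.6]
1373 968 n [-0.111 -0.033  0.993] tilt 6.6 centre(top) [ 0.5864 -0.0062  0.2018] ydir [-0.27   0.963  0.001] size [110.5 151.7]
  rib 88 [ 0.5827 -0.0205  0.2353] [0.073 0.997 0.041] [35.8 50.7]
677 380 n [-0.133 -0.034  0.991] tilt 7.9 centre(top) [ 0.5761 -0.0087  0.2022] ydir [-0.289  0.957 -0.005] size [ 90.1 149.3]
```

Emit:
servo_tool(motion=[[[0.3,0,2,0,1],[0.3,0,4.5,0,1],[0.3,0,6,0,1],[0.3,0,7,0,1],[0.3,0,7.5,0,1]]])

```text
time_s: 15.75
eef_pos: [0.5813, -0.0012, 0.174]
eef_rot: [-0.001, 0.6, 0.8, -0.0]
wrist_force: [0.2, 1.5, -0.4]
opening: 0.148
grasp_force: 56.8
```

Emit:
servo_tool(motion=[[[0,0,0.2,0,1],[0,0,0.4,0,1],[0,0,0.6,0,1],[0,0,0.6,0,1]]])

```text
time_s: 16.15
eef_pos: [0.5818, -0.0008, 0.1693]
eef_rot: [0.0, 0.599, 0.8, 0.0]
wrist_force: [0.3, -0.7, -0.6]
opening: 0.15
grasp_force: 56.9
```

Run:
```python
from h import *
go([.584,-.002,.16],16.5)
for k in (shot('wrist','w10'),shot('scene','s10')):
    try: lid(k,(.586,-.002),(.1,.1),(.098,.2))
    except Exception as e: print(e)
```

```text
t 16.15 pos [ 0.5818 -0.0008  0.1693] yaw 16.35 move cm [-0.18  0.17  0.93] twist -0.1 q [-0.21  0.29  1.67 -0.    1.19 -0.49] F [ 0.3 -0.7 -0.6] open 0.15 gf 56.9
39005 32875 n [-0.113 -0.033  0.993] tilt 6.8 centre(top) [0.5835 0.0054 0.1225] ydir [-0.275  0.961  0.001] size [109.1 148.6]
  rib 5074 [ 0.5814 -0.0021  0.1561] [0.03  0.999 0.036] [37.7 78.6]
1322 903 n [-0.115 -0.033  0.993] tilt 6.9 centre(top) [ 0.5865 -0.0044  0.1215] ydir [-0.279  0.96  -0.   ] size [110.9 162.8]
  rib 83 [ 0.5814 -0.015   0.1551] [0.087 0.995 0.044] [37.8 55. ]
```

Emit:
servo_tool(motion=[[[0,0,0.2,0,1],[0,0,0.4,0,1],[0,0,0.6,0,1],[0,0,0.6,0,1]]])

```text
time_s: 16.65
eef_pos: [0.5819, -0.0008, 0.1632]
eef_rot: [0.0, 0.599, 0.8, 0.0]
wrist_force: [0.7, -1.5, 2.3]
opening: 0.153
grasp_force: 56.9
```

Emit:
servo_tool(motion=[[[0,0,0.2,0,1],[0,0,0.4,0,1],[0,0,0.4,0,1]]])

```text
time_s: 16.95
eef_pos: [0.582, -0.0008, 0.1595]
eef_rot: [0.001, 0.599, 0.8, 0.0]
wrist_force: [1.5, -1.9, 4.9]
opening: 0.148
grasp_force: 56.9
```

It's on the ramps. I'll let go, look, then grip again deeper.

Emit:
servo_tool(motion=[[[0,0,0,0,0.4],[0,0,0,0,0.05],[0,0,-2,0,0.05],[0,0,-4,0,0.05],[0,0,-4,0,0.05]]])

```text
time_s: 17.45
eef_pos: [0.583, -0.0008, 0.2014]
eef_rot: [0.002, 0.599, 0.801, 0.001]
wrist_force: [1.2, 0.2, 0.8]
opening: 0.471
grasp_force: 0.0
```

Run:
```python
from h import *
go([.586,-.002,.14],16.5)
w=shot('wrist','w11')
for k in (w,shot('scene','s11')):
    try: lid(k,(.586,-.002),(.1,.1),(.098,.2))
    except Exception as e: print(e)
```

```text
t 17.45 pos [ 0.583  -0.0008  0.2014] yaw 16.36 move cm [-0.19  0.23  6.14] twist -0.1 q [-0.2   0.25  1.64  0.    1.25 -0.49] F [1.2 0.2 0.8] open 0.471 gf 0.0
32361 27492 n [-0.021 -0.006  1.   ] tilt 1.2 centre(top) [ 0.5864 -0.0025  0.1123] ydir [-0.276  0.961  0.   ] size [108.9 158.4]
  rib 3245 [ 0.586  -0.0021  0.1462] [-0.274  0.962  0.   ] [14.  79.9]
1453 1013 n [-0.027 -0.007  1.   ] tilt 1.6 centre(top) [ 0.5865 -0.0017  0.1112] ydir [-0.272  0.962 -0.001] size [110.1 160.9]
  rib 96 [ 0.5859 -0.0037  0.145 ] [-0.274  0.962 -0.001] [15.7 79.6]
```

View pics/w11.png

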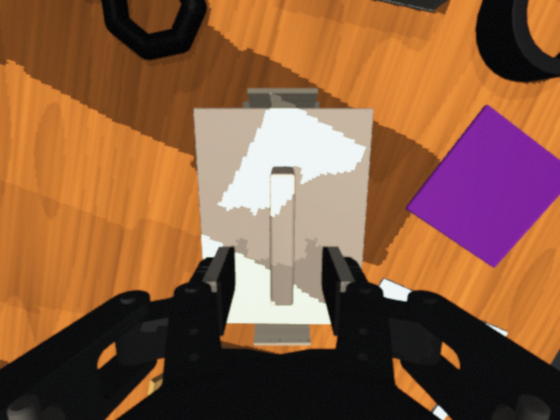

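The lid lies level on both ramps (clips at (283,97) and (282,333)), centred on the tub, with the rib at (283,240). Now I'll grip deeper and press.

Emit:
servo_tool(motion=[[[-0.15,0.25,1,0,0.05],[-0.15,0.25,3,0,0.05],[-0.15,0.25,5,0,0.05],[-0.15,0.25,5.8,0,0.05],[-0.15,0.25,5.8,0,0.05]]])

```text
time_s: 18.05
eef_pos: [0.5827, -0.0011, 0.1382]
eef_rot: [-0.002, 0.599, 0.8, -0.001]
wrist_force: [0.4, 0.6, -0.1]
opening: 0.479
grasp_force: 0.0
```

Emit:
servo_tool(motion=[[[0,0,0,0,0.05],[0,0,0,0,0.5],[0,0,0,0,1],[0,0,0,0,1],[0,0,0,0,1]]])

```text
time_s: 18.55
eef_pos: [0.5851, -0.0016, 0.142]
eef_rot: [0.001, 0.599, 0.8, 0.0]
wrist_force: [0.7, 0.1, 3.4]
opening: 0.15
grasp_force: 59.9
```

Run:
```python
from h import *
go([.586,-.002,.14],16.5)
for k in (shot('wrist','w12'),shot('scene','s12')):
    try: lid(k,(.586,-.002),(.1,.1),(.09,.2))
    except Exception as e: print(e)
```

```text
t 18.55 pos [ 0.5851 -0.0016  0.142 ] yaw 16.35 move cm [-0.07  0.08  0.2 ] twist -0.1 q [-0.21  0.33  1.67 -0.    1.14 -0.49] F [0.7 0.1 3.4] open 0.15 gf 59.9
44878 37817 n [-0.005 -0.001  1.   ] tilt 0.3 centre(top) [0.5821 0.0093 0.112 ] ydir [-0.281  0.96  -0.   ] size [109.4 129. ]
  rib 5658 [0.5881 0.0061 0.1459] [-0.38   0.925 -0.001] [30.4 67. ]
1389 879 n [-0.002 -0.001  1.   ] tilt 0.1 centre(top) [ 0.5862 -0.0052  0.1109] ydir [-0.289  0.957  0.   ] size [110.9 156.3]
  rib 75 [ 0.5888 -0.0165  0.145 ] [0.014 1.    0.001] [27.2 54.4]
```

Emit:
servo_tool(motion=[[[0,0.05,0.2,0,1],[0,0.05,0.4,0,1],[0,0.05,0.6,0,1],[0,0.05,0.8,0,1],[0,0.05,0.8,0,1]]])

```text
time_s: 19.15
eef_pos: [0.585, -0.0013, 0.1327]
eef_rot: [0.0, 0.599, 0.8, 0.0]
wrist_force: [1.2, -1.4, 1.9]
opening: 0.148
grasp_force: 59.7
```

Emit:
servo_tool(motion=[[[0,0,0.15,0,1],[0,0,0.3,0,1],[0,0,0.4,0,1],[0,0,0.4,0,1]]])

```text
time_s: 19.55
eef_pos: [0.5848, -0.0013, 0.1308]
eef_rot: [-0.0, 0.599, 0.801, -0.0]
wrist_force: [-6.2, 1.0, 18.5]
opening: 0.153
grasp_force: 62.1
```

Force dropped at the snap (1.9 N) and then built up to 18.5 N on the rim, so the lid looks home. I'll let go, retreat and check.

Emit:
servo_tool(motion=[[[0,0,-0.3,0,1],[0,0,-0.3,0,0.4],[0,0,-0.3,0,0.05],[0,0,-0.3,0,0.05],[0,0,-3,0,0.05]]])

```text
time_s: 20.05
eef_pos: [0.5818, -0.0008, 0.1549]
eef_rot: [-0.004, 0.599, 0.8, -0.002]
wrist_force: [0.5, -0.4, 0.1]
opening: 0.474
grasp_force: 0.0
```

Emit:
servo_tool(motion=[[[0,0,-4,0,0.05],[0,0,-8,0,0.05],[0,0,-10,0,0.05],[0,0,-10,0,0.05],[0,0,-10,0,0.05]]])

```text
time_s: 20.55
eef_pos: [0.5846, -0.0013, 0.2583]
eef_rot: [-0.0, 0.599, 0.8, -0.0]
wrist_force: [-0.2, -0.3, -1.3]
opening: 0.476
grasp_force: 0.0
```

Run:
```python
from h import *
go([.586,-.002,.14],16.5)
w=shot('wrist','w13');s=shot('scene','s13')
for k in (w,s): lid(k,(.586,-.002),(.1,.1),(.09,.105)); lid(k,(.586,-.002),(.07,.09),(.09,.16))
a=np.radians(16.5);ex=np.array([np.cos(a),np.sin(a)]);ey=np.array([-ex[1],ex[0]])
for k in(w,s):
    W=cloud(k);P=W[(np.hypot(W[...,0]-.586,W[...,1]+.002)<.11)&(W[...,2]>.106)&(W[...,2]<.13)]
    y=(P[:,:2]-[.5863,-.002])@ey;q=abs(y)>.062;y=y[q];t=P[q,2]>.119
    print('tops',np.median(y[t&(y>0)]),np.median(y[t&(y<0)]),'min',y[y>0].min(),y[y<0].max())
```

```text
t 20.55 pos [ 0.5846 -0.0013  0.2583] yaw 16.35 move cm [-0.11  0.12 11.83] twist -0.2 q [-0.21  0.2   1.58 -0.    1.36 -0.49] F [-0.2 -0.3 -1.3] open 0.476 gf 0.0
17856 17692 n [ 0.    -0.001  1.   ] tilt 0.1 centre(top) [ 0.5849 -0.0017  0.1009] ydir [-0.28   0.96   0.001] size [109.6 148.9]
21046 17637 n [ 0.    -0.001  1.   ] tilt 0.1 centre(top) [ 0.5848 -0.0018  0.1009] ydir [-0.28   0.96   0.001] size [109.9 148.9]
  rib 1827 [ 0.5848 -0.0016  0.1347] [-0.287  0.958  0.001] [13.8 79.4]
1227 961 n [-0.003 -0.001  1.   ] tilt 0.2 centre(top) [ 0.5857 -0.0064  0.0998] ydir [-0.29   0.957 -0.   ] size [110.  158.7]
1457 953 n [0.    0.004 1.   ] tilt 0.2 centre(top) [ 0.5857 -0.0064  0.0998] ydir [-0.29   0.957 -0.003] size [110.  158.7]
  rib 96 [ 0.5841 -0.0024  0.1338] [-0.271  0.963 -0.003] [15.  78.1]
tops 0.07995253314100571 -0.07966761553776813 min 0.07172647877042196 -0.07134916121152197
tops 0.07886494632553376 -0.08163297339461331 min 0.06795261796838437 -0.07541611585598808
```

Run:
```python
import cv2
i=cv2.imread('pics/s13.png')[150:270,240:400];j=cv2.imread('pics/w13.png')
import numpy as np
cv2.imwrite('pics/end.png',np.hstack([cv2.resize(i,(400,300)),cv2.resize(j,(400,300))]))
```

```text
(no output)
```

View pics/end.png

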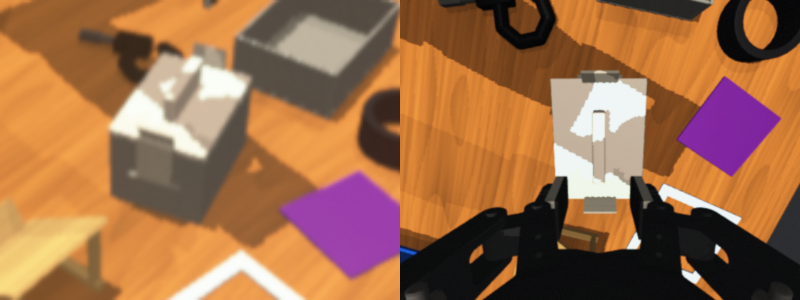

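The final view shows the lid flat on the tub, with both clips over its edge at (600,76) and (600,205) in the right half. The plate top is at 101 mm, centred within 2 mm, and the clips are back at rest.

```bash
python3 -c "
from bench import ctrl
print(ctrl.hand_in())"
```

```text
the job is handed in; nothing more can be done
None
```

The knob is standing in the clip tub and the white lid is pressed fully home with both clips snapped over its edge; the job is handed in at about 21 s, though the hand-in gave no verdict.

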